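Open the square parts jar in the holding block

ROBOT

A 7-joint arm with a two-finger parallel gripper is mounted at the origin on the work surface. World frame = base frame: x ahead of the robot, y to its left, z up, the work surface at z = 0. Lengths are in m, angles in degrees, forces in N, time in s.
With the tool pointing down it reaches from about 0.35 to 0.9 m from the base axis. Payload 19.9 kg.
Tool frame: the origin (TCP) lies at the very end of the fingers, on their centre line; the grasp point (between the pads) lies grip_depth behind it (grip_depth is the distance from the TCP to the grasp point, in m); z points along the fingers, y is the line along which they close (so a half turn about z gives the same grasp; the last joint's range is limited). The gripper opens to 94 mm and grips with 3 to 60 N. Pads are 16 mm wide; open, the fingers measure 119 mm over their backs; the gripper's body (75 mm by 177 mm) begins 78 mm behind the grasp point.
Start: joints at [-78.008, 23.915, -0.59, 92.452, 0.269, 63.638, -3.037], TCP at [0.155, 0.605, 0.205] pointing down, gripper open.
Joint ranges: [-161.28, 161.28], [-22.2, 115.67], [-73.04, 71.86], [3.21, 147.25], [-68.34, 248.33], [10.77, 114.83], [-161.83, 161.83]. Speed limits (degrees/s): [108.29, 108.29, 136.94, 136.94, 172.46, 172.46, 172.46].

INTERFACE

Orientations are given as a 3x3 rotation matrix whose columns are the frame's x, y, z axes.
In Python, from cell import state, read_camera, sign_off, grip_depth gives the robot as it stands.
- The arm moves only by the tool step_arm, never from a script. Its arguments are lists of equal length, an entry for each row: "jaw": the opening, from 0 (shut) to 1 (fully open); "travel": the shift along the tool's x, y, z in cm, a list of three; "spin": the turn about the tool's z in rad. In form: {"jaw": [jaw, ...], "travel": [[x, y, z], ...], "spin": [spin, ...]}. A call has exactly 5 rows; each row is the pose to reach, as a shift and turn from the pose commanded when the call began, along the tool's axes at that moment; what a row does not reach only later rows make up. A row lasts 1/10 s, in which the tool goes at most 50 mm and 8.59 degrees, less where a joint would pass 70% of its speed; a pose out of reach is approached as far as the arm can. A call with a gripper value outside its range is refused whole. The fingers move at their own pace and stop on an object; the grip force is fixed at half the most. Time passes only in rows, so rows that repeat a pose let the fingers close, or fill a call up. It gives the time, the measured TCP pose, the force, the opening and the grip force at its end, in the units of the state.
- state(): the state, without advancing time (a new reading comes with each control period).
- read_camera(name): name is "side" or "top"; returns a dict with "color" (480x640x3 uint8, red, green, blue), "vertical_fov" (degrees; the focal length in pixels is half the picture's height over the tangent of half this angle, whatever the lens; pixels are square), "cx", "cy" (the principal point, pixels), "T" (4x4, takes a point from camera to world coordinates). Camera axes: x right, y up, looking along -z (the intrinsics and any distortion apply to the point x, -y, -z); pixel columns grow to the right and rows downward; lengths in m; the calibration is good to about 2 mm. A picture is of the moment at which its call begins. There is no depth.
- sign_off(): hands the job in; it is judged then, once.
The state is a dict: "clock": time; "joint_positions": joint angles; "joint_velocities": joint speeds; "joint_torque": joint torques, N m; "tcp_pos": TCP position; "tool_rot": TCP orientation; "ft_force": force on the tool from outside, world axes, zero at the start; "wrist_torque": the same for the moment, N m; "grip_width": finger opening in m; "grip_force": force on a finger pad.
Only numpy, scipy, OpenCV 4.12 (cv2) and the standard library are available. Lean on these libraries where they do the work, as an engineer would, in place of code of your own. Each camera call takes 0.05 s, during which the arm holds its last target. There are 200 camera calls.

TASK

Seat the square jar, its cap still on tight, fully home in the square pocket of the aluminium holding block. With the block keeping the jar from turning, unscrew the cap until its thread lets go, and lift it straight up off the neck. Finish still holding the cap in the gripper, level and just above the open jar (a finger's breadth or two clear of the rim), with the jar still fully seated and everything else on the bench left where it was.

Things in the scene. Friction and masses are not known exactly. Their poses are not given: they have to be found in the camera images.
- jar: the square white plastic jar, 0.25 to 0.5 kg; body 62 x 62 mm (x, y), 66 mm tall, with a flat shoulder from which a round threaded neck (38 mm across, 48 over the threads) rises to 85 mm. Origin at the centre of its underside, z up, x and y square to its flat sides. Fits the pocket all four ways round. Starts upright on the bench, its cap screwed on tight; there it just spins with the cap
- cap: the black screw cap on the square jar: 16-sided, 56 mm across, 26 mm tall, 40 g. Origin at the centre of its lower edge, z up; screwed tight the origin lies 67 to 70 mm above the jar's underside, 1 to 4 mm above the shoulder. Right-hand thread: loosens anticlockwise seen from above, climbs 3.6 mm per rad and is free after 2.0 to 2.5 rad in all; turning to 2.7 rad does no harm
- cap_top (a point): centre of the cap's top, 26 mm above its lower edge (about 94 mm above the jar's underside when tight). Breaking it loose takes 0.1 to 0.4 N m (a springy seal in the jar's mouth presses it up with 30 to 40 N); after about 0.8 rad it turns easily. Let go part way, it stays where it is. Once free it lifts straight off; its lower edge must then rise some 10 mm more to clear the rim
- jar_rim (a point): centre of the jar's mouth, in the plane of the neck's rim, 85 mm above the jar's underside (hidden by the cap at first)
- block: the aluminium holding block, bolted down: 104 x 104 x 30 mm with a square, open-topped pocket in its middle, 66 x 66 mm and 22 mm deep with 4 mm chamfered lips. Origin at the centre of its underside on the bench, z up, x and y square to the pocket's walls. Block and jar can be on either side, left or right, turned up to 0.6 rad
- pocket_floor (a point): centre of the pocket's floor, 8 mm above the bench; the jar's underside rests here when fully home
- bin_right: blue open-front parts bin with bolts, 150 x 100 x 75 mm, at the right side of the bench
- bin_far: grey open-front parts bin, 150 x 100 x 75 mm, along the far edge
- bin_far2: blue open-front parts bin, 150 x 100 x 75 mm, along the far edge
- round_jar: bystander: round white jar with black cap, 52 mm across, 75 mm tall, in the middle of the bench
- nut: bystander: big steel hexagon nut lying flat, 36 mm across flats, 18 mm thick, in the middle of the bench
- screwdriver: screwdriver, 200 mm long, lying near the robot on the left
- tablet: tablet computer lying flat at the left, 245 x 170 x 9 mm
- carton: cardboard carton along the far edge, 130 x 170 x 80 mm
Things that resemble listed ones, but are neither listed nor needed, are in the scene too. Leave any purple look-alike of the cap alone. Leave any green or yellow look-alike of the jar alone.

How it is judged (in metres and radians):
On the way, in this order (a step that is already met when the one before it is completed fails the run):
1. the jar sits fully home and square in the pocket, cap still screwed tight (z of jar in the frame of pocket_floor below 0.003 m and horizontal distance between jar and pocket_floor below 0.004 m and angle between jar's own z axis and vertical below 0.04 rad and (angle between the x axis of jar and the x axis of block, either way round below 0.12 rad or angle between the x axis of jar and the y axis of block, either way round below 0.12 rad) and z of cap in the frame of jar below 0.072 m), for 0.2 s.
2. the cap has come off the thread while the jar stayed seated (z of jar in the frame of pocket_floor below 0.003 m and horizontal distance between jar and pocket_floor below 0.004 m and angle between jar's own z axis and vertical below 0.04 rad and (angle between the x axis of jar and the x axis of block, either way round below 0.12 rad or angle between the x axis of jar and the y axis of block, either way round below 0.12 rad) and z of cap in the frame of jar_rim above -0.003 m), for 0.1 s.
At the end, for the whole second after the job is handed in: Jar in the pocket at rest: within 3 mm of the floor, 4 mm of centre, tilt under 0.04 rad, square within 0.12 rad. Fingers hold the cap still, clear of the jar, lower edge 3 to 50 mm above the rim, within 20 mm of the jar's axis, tilt under 0.2 rad (z of jar in the frame of pocket_floor below 0.003 m and horizontal distance between jar and pocket_floor below 0.004 m and angle between jar's own z axis and vertical below 0.04 rad and (angle between the x axis of jar and the x axis of block, either way round below 0.12 rad or angle between the x axis of jar and the y axis of block, either way round below 0.12 rad) and linear speed of each of jar, cap below 0.02 m/s and z of cap in the frame of jar_rim between 0.003 and 0.05 m and horizontal distance between cap and jar_rim below 0.02 m and angle between cap's own z axis and vertical below 0.2 rad and contact force between cap and the fingers above 0.5 N and contact force between cap and jar below 0.2 N); the arm keeps its last pose, push and grip.
It fails at once if the cap is unscrewed (over 6 mm up the neck) while the jar is not in the pocket (over 10 mm above its floor, or over 10 mm off its centre) (z of cap in the frame of jar above 0.0745 m and (z of jar in the frame of pocket_floor above 0.01 m or horizontal distance between jar and pocket_floor above 0.01 m)).
It fails at once if another thing on the bench is pushed more than 30 mm from its place (distance of any of bin_right, bin_far, bin_far2, round_jar, nut, screwdriver, tablet, carton from where it was at the start of the episode above 0.03 m).
It also fails if it takes over 64 s, if anything falls off the work surface, if the arm or the gripper's body presses on something with over 40 N, if the wrist force passes 120 N, or if a joint passes its speed limit or range.

## Working session

There is one attempt and no reset: what is moved stays moved. The work goes in short steps, Python scripts to look and compute and a tool call to move; the robot and the scene stay as the last step left them, time stands still between calls to the robot, and variables do not carry over. Pictures are saved under pics/ and viewed, at most 10 in all, crops included, and the job is handed in when it is done.

Besides the shell and the picture viewer there is one more tool, called after "Emit:" by a JSON object that holds its "method" and its "body", one argument or row to a line. step_arm: Moves the arm, as the interface text tells. Its arguments: {"type":"object","properties":{"jaw":{"type":"array"},"travel":{"type":"array"},"spin":{"type":"array"}},"required":["jaw","travel","spin"]}

```bash
ls; mkdir -p pics
python3 - <<'E'
from cell import *
import cv2,pickle,numpy as np
np.set_printoptions(precision=4,suppress=True)
s=state();print(s,grip_depth)
for n in("side","top"):
    d=read_camera(n);print(n,{k:v for k,v in d.items() if k!="color"})
    pickle.dump(d,open(f"pics/{n}0.pkl","wb"));cv2.imwrite(f"pics/{n}0.png",d["color"][:,:,::-1])
E
```

```text
pics
{'clock': 0.0, 'joint_positions': array([-78.0076,  23.9482,  -0.5901,  92.4839,   0.2682,  63.6375,
        -3.0394]), 'joint_velocities': array([ 0.0296, -0.0385,  0.0495, -0.0196,  0.0172, -0.0953, -0.0925]), 'joint_torque': array([ -0.0018, -85.1266,   0.6378, -42.5981,  -0.0489,   0.0188,
         0.0001]), 'tcp_pos': array([0.155 , 0.6051, 0.2048]), 'tool_rot': array([[-0.9687,  0.2482, -0.0002],
       [ 0.2482,  0.9687, -0.0012],
       [-0.0001, -0.0012, -1.    ]]), 'ft_force': array([ 0.6017, -0.5873,  0.3884]), 'wrist_torque': array([ 0.0189,  0.0317, -0.0007]), 'grip_force': 0.0, 'grip_width': 0.09372380494522303} 0.0188
side {'vertical_fov': 45.92791621037665, 'cx': 312.0834986074067, 'cy': 228.95889211868547, 'T': array([[ 0.7139,  0.5153, -0.4742, -0.1797],
       [-0.7   ,  0.5442, -0.4625, -0.6995],
       [ 0.0197,  0.6621,  0.7492,  1.2284],
       [ 0.    ,  0.    ,  0.    ,  1.    ]])}
top {'vertical_fov': 47.01858854539333, 'cx': 318.04186907408706, 'cy': 245.10943782378774, 'T': array([[-0.0069,  0.9983, -0.0575,  0.4671],
       [-0.9996, -0.0084, -0.0258,  0.0039],
       [-0.0263,  0.0573,  0.998 ,  1.4096],
       [ 0.    ,  0.    ,  0.    ,  1.    ]])}
```

View pics/top0.png

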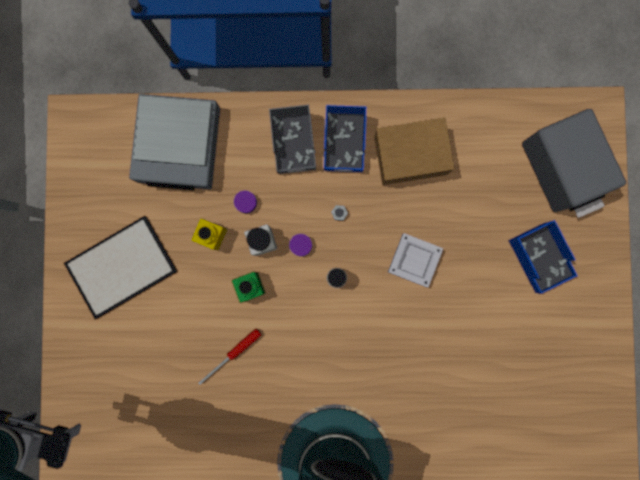

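View pics/side0.png

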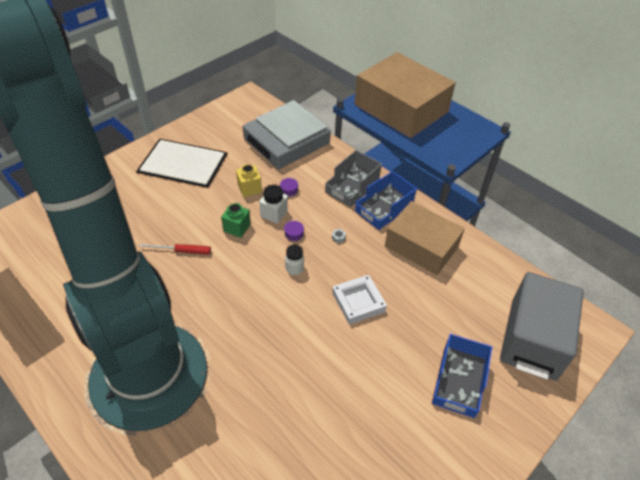

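The top view shows the left cluster. The candidates for the jar are:
- White jar with black cap at (260,240). This fits: it is square, white and black-capped.
- Yellow look-alike at (208,235) and green look-alike at (248,287).
- Purple caps at (246,202) and (301,245).
- Round jar at (337,278), a bystander.

The block is at (416,260) in the top view and (360,299) in the side view. In the side view the jar's cap is at (273,196). Next I'll take an enlarged crop and measure.

```bash
cat > h.py <<'E'
import numpy as np,cv2,pickle
def ray(d,uv):
    f=240/np.tan(np.radians(d["vertical_fov"]/2)); u,v=uv
    T=d["T"]; r=T[:3,:3]@np.array([(u-d["cx"])/f,-(v-d["cy"])/f,-1.]); return T[:3,3],r/np.linalg.norm(r)
def plane(d,uv,z):
    o,r=ray(d,uv); return (o+r*(z-o[2])/r[2])
def tri(a,b):
    (o,r),(p,q)=a,b; t=np.linalg.lstsq(np.c_[r,-q],p-o,rcond=None)[0]
    A,B=o+r*t[0],p+q*t[1]; return (A+B)/2,np.linalg.norm(A-B)
def blob(m,near,minA=20):
    m=m.astype(np.uint8); c,_=cv2.findContours(m,cv2.RETR_EXTERNAL,cv2.CHAIN_APPROX_NONE)
    c=[k for k in c if cv2.contourArea(k)>minA]
    return min(c,key=lambda k:np.linalg.norm(np.array(cv2.minAreaRect(k)[0])-near))
E
python3 - <<'E'
from h import *
np.set_printoptions(precision=4,suppress=True)
D={n:pickle.load(open(f"pics/{n}0.pkl","rb")) for n in("top","side")}
near={"top":((260,240),(416,260)),"side":((273,196),(360,299))}
P={}
tiles=[]
for n,d in D.items():
    im=d["color"]; hsv=cv2.cvtColor(im,cv2.COLOR_RGB2HSV)
    white=(hsv[...,1]<50)&(hsv[...,2]>90); black=hsv[...,2]<60
    k=blob(black,near[n][0]); r=cv2.minAreaRect(k)
    print(n,"cap",r,cv2.minEnclosingCircle(k))
    w=cv2.morphologyEx(white.astype(np.uint8),cv2.MORPH_CLOSE,np.ones((3,3)))
    b=blob(w,near[n][1],200); print(n,"block",cv2.minAreaRect(b)); print(cv2.approxPolyDP(cv2.convexHull(b),4,True)[:,0].tolist())
    j=blob(((white|black)).astype(np.uint8),near[n][0],100); print(n,"jar",cv2.minAreaRect(j), cv2.approxPolyDP(cv2.convexHull(j),3,True)[:,0].tolist())
    P[n]=(r[0],cv2.minAreaRect(b))
    for c in near[n]: tiles.append(cv2.resize(im[c[1]-35:c[1]+35,c[0]-45:c[0]+45],None,fx=4,fy=4,interpolation=cv2.INTER_CUBIC))
cv2.imwrite("pics/crop0.png",np.vstack([np.hstack(tiles[:2]),np.hstack(tiles[2:])])[:,:,::-1])
print("cap top on z=.094:",plane(D["top"],P["top"][0],.094))
bx=cv2.boxPoints(P["top"][1]); q=np.array([plane(D["top"],c,.03) for c in bx]); print("block",q,q.mean(0),[np.linalg.norm(q[i]-q[i-1]) for i in range(4)], [np.arctan2(*(q[i]-q[i-1])[1::-1]) for i in range(4)])
E
```

```text
top cap ((258.3965759277344, 238.7586212158203), (22.46913719177246, 20.79787826538086), 21.801406860351562) ((258.25, 238.75), 11.581335067749023)
top block ((415.2697448730469, 259.8664245605469), (43.646942138671875, 42.55374526977539), 21.370620727539062)
[[404, 233], [442, 248], [428, 286], [388, 271]]
top jar ((259.5, 239.49998474121094), (25.846435546875, 25.282102584838867), 73.61045837402344) [[267, 225], [273, 248], [251, 254], [245, 231]]
side cap ((273.0, 194.0), (16.0, 18.0), 90.0) ((273.1369934082031, 193.96575927734375), 9.346148490905762)
side block ((359.4806213378906, 298.5067443847656), (41.59892272949219, 46.48567199707031), 70.82099914550781)
[[368, 275], [386, 304], [384, 312], [349, 323], [333, 286]]
side jar ((273.70465087890625, 203.57769775390625), (29.008573532104492, 33.97529983520508), 30.256441116333008) [[270, 186], [279, 187], [288, 196], [286, 211], [278, 222], [261, 215], [259, 200]]
cap top on z=.094: [0.5593 0.1809 0.094 ]
block [[ 0.4787 -0.1323  0.03  ]
 [ 0.5774 -0.1723  0.03  ]
 [ 0.5367 -0.2725  0.03  ]
 [ 0.4386 -0.2323  0.03  ]] [ 0.5078 -0.2023  0.03  ] [np.float64(0.10776789128751471), np.float64(0.10644218162483321), np.float64(0.10812960452239705), np.float64(0.1060640733463142)] [np.float64(1.1891425326773493), np.float64(-0.3854884653529053), np.float64(-1.9559654931562154), np.float64(2.752686435517785)]
```

View pics/crop0.png

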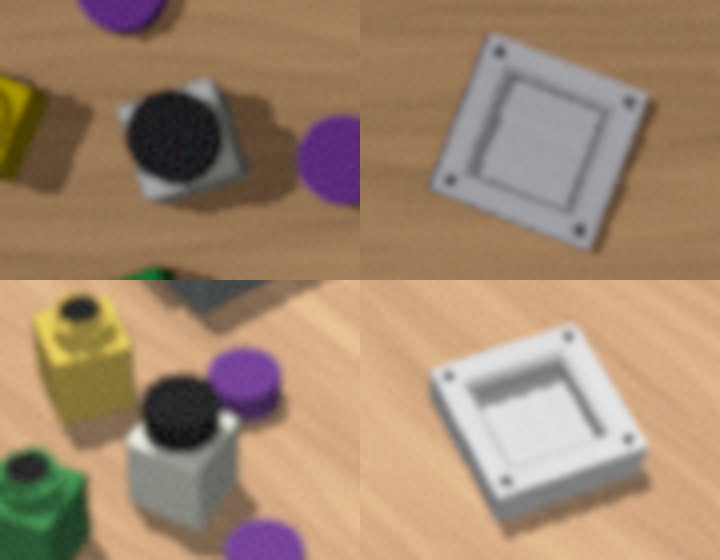

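The crop confirms it: the square white jar with the black cap is at (259,239), and the aluminium block is at (415,260). Next I'll cross-check across the two views and compute the approach.

```bash
cat >> h.py <<'E'
def togo(s,p,yaw_y):
    "shift (cm, tool axes) and spin bringing TCP to p with tool y at yaw_y (rad, mod pi)"
    R=s["tool_rot"]; cur=np.arctan2(R[1,1],R[0,1]); dy=(yaw_y-cur+np.pi/2)%np.pi-np.pi/2
    return np.round(R.T@(np.array(p)-s["tcp_pos"])*100,2),round(-dy,3)
E
python3 - <<'E'
from h import *
from cell import state
np.set_printoptions(precision=4,suppress=True)
D={n:pickle.load(open(f"pics/{n}0.pkl","rb")) for n in("top","side")}
t,s=D["top"],D["side"]
# blob cap in side incl. side wall: centre ~ mid cap height
print("cap tri",tri(ray(t,(258.4,238.8)),ray(s,(273,194))))
c=[[267,225],[273,248],[251,254],[245,231]]
q=np.array([plane(t,k,.066) for k in c]);print("shoulder",q,q.mean(0),[np.degrees(np.arctan2(*(q[i]-q[i-1])[1::-1]))%90 for i in range(4)],[np.linalg.norm(q[i]-q[i-1]) for i in range(4)])
for u,v in([368,275],[386,304],[333,286]): print("side block",plane(s,(u,v),.03))
print(togo(state(),[.5593,.181,.205],np.radians(104.6)))
E
```

```text
cap tri (array([0.5604, 0.1829, 0.0782]), np.float64(0.000253583533493439))
shoulder [[0.5949 0.1634 0.066 ]
 [0.5383 0.1488 0.066 ]
 [0.5241 0.2028 0.066 ]
 [0.5807 0.2176 0.066 ]] [0.5595 0.1832 0.066 ] [np.float64(14.763970935962561), np.float64(14.488711045972735), np.float64(14.789498388779137), np.float64(14.636048205537312)] [np.float64(0.055970588853420364), np.float64(0.05843630955462641), np.float64(0.05582037965797283), np.float64(0.058460651006693905)]
side block [ 0.5725 -0.1772  0.03  ]
side block [ 0.5372 -0.27    0.03  ]
side block [ 0.4799 -0.1381  0.03  ]
(array([-49.68, -31.05,   0.03]), np.float64(-0.506))
```

Emit:
{"method": "step_arm", "body": {
  "jaw": [1,1,1,1,1],
  "travel": [
    [-4,-2.5,0],
    [-8,-5,0],
    [-12,-7.5,0],
    [-16,-10,0],
    [-20,-12.5,0]
  ],
  "spin": [-0.1,-0.2,-0.3,-0.4,-0.506]
}}

```text
clock: 0.6
tcp_pos: [0.3188, 0.433, 0.2053]
tool_rot: [[-0.967, -0.256, -0.0], [-0.256, 0.967, -0.0], [0.0, -0.0, -1.0]]
ft_force: [0.7, 0.4, 0.2]
grip_width: 0.0944
grip_force: 0.0
```

```bash
python3 -c "
from h import *;from cell import state
s=state();print(s['joint_positions'],s['tcp_pos'],togo(s,[.5595,.182,.205],np.radians(104.6)))"
```

```text
[-56.57952912  15.01907258  -0.39764849 104.9589594    0.1265855
  60.03918928  47.83186641] [0.31882346 0.43296365 0.2053071 ] (array([-16.83, -30.43,   0.04]), np.float64(0.005))
```

Emit:
{"method": "step_arm", "body": {
  "jaw": [1,1,1,1,1],
  "travel": [
    [-2.4,-4.3,0],
    [-4.8,-8.6,0],
    [-7.2,-13,0],
    [-9.6,-17.3,0],
    [-12,-21.7,0]
  ],
  "spin": [0,0,0,0,0]
}}

```text
clock: 1.1
tcp_pos: [0.4896, 0.2534, 0.2054]
tool_rot: [[-0.968, -0.253, -0.0], [-0.253, 0.968, -0.0], [0.0, -0.0, -1.0]]
ft_force: [0.1, 1.5, 0.3]
grip_width: 0.094
grip_force: 0.0
```

Emit:
{"method": "step_arm", "body": {
  "jaw": [1,1,1,1,1],
  "travel": [
    [-2.4,-4.3,0],
    [-4.8,-8.7,0],
    [-4.8,-8.7,0],
    [-4.8,-8.7,0],
    [-4.8,-8.7,0]
  ],
  "spin": [0,0,0,0,0]
}}

```text
clock: 1.6
tcp_pos: [0.5564, 0.1839, 0.2052]
tool_rot: [[-0.967, -0.254, -0.001], [-0.254, 0.967, 0.0], [0.001, 0.0, -1.0]]
ft_force: [-0.9, 0.8, 0.3]
grip_width: 0.0941
grip_force: 0.0
```

```bash
cat > look.py <<'E'
import sys
from h import *;from cell import *
n=sys.argv[1]; tiles=[]
for c,(u,v) in zip(("top","side"),eval(sys.argv[2])):
    d=read_camera(c); pickle.dump(d,open(f"pics/{c}{n}.pkl","wb"))
    tiles.append(cv2.resize(d["color"][v-60:v+60,u-45:u+45],None,fx=4,fy=4,interpolation=cv2.INTER_CUBIC))
cv2.imwrite(f"pics/{n}.png",np.hstack(tiles)[:,:,::-1])
s=state();print(s["joint_positions"],s["tcp_pos"],s["tool_rot"][:2,1],s["ft_force"])
E
python3 look.py 1 "((260,235),(273,190))"; python3 -c "
from h import *;from cell import state
print(togo(state(),[.5595,.182,.031],np.radians(104.6)))"
```

```text
[-29.51426084  20.07803467  10.34000934  98.51252676  -4.03280783
  61.77873894  86.84750376] [0.55633524 0.18422862 0.20546907] [-0.25422596  0.96714479] [ 0.27706641 -0.2944506   0.01799558]
(array([-0.25, -0.3 , 17.45]), np.float64(0.002))
```

View pics/1.png

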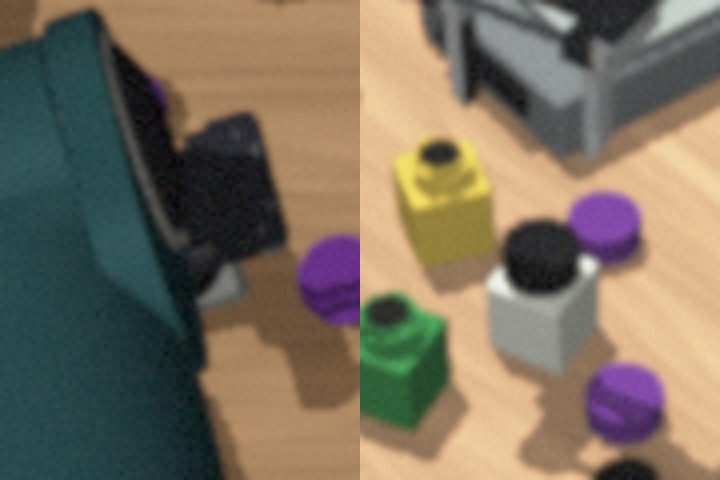

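The side view shows the open fingertips at about (253,155) and (287,169), with the jar below at (273,200) untouched. I'll check the calibration with these fingertips.

```bash
python3 -c "
from h import *
d=pickle.load(open('pics/side1.pkl','rb'))
a,b=plane(d,(253,155),.2055),plane(d,(286.7,168.7),.2055);print(a,b,(a+b)/2,np.linalg.norm(a-b))"
```

```text
[0.53885714 0.23382138 0.2055    ] [0.56833967 0.13094394 0.2055    ] [0.55359841 0.18238266 0.2055    ] 0.10701862569988432
```

Emit:
{"method": "step_arm", "body": {
  "jaw": [1,1,1,1,1],
  "travel": [
    [-0.25,-0.3,3],
    [-0.25,-0.3,6],
    [-0.25,-0.3,8],
    [-0.25,-0.3,9.5],
    [-0.25,-0.3,10]
  ],
  "spin": [0,0,0,0,0]
}}

```text
clock: 2.2
tcp_pos: [0.5594, 0.1812, 0.1043]
tool_rot: [[-0.967, -0.253, -0.001], [-0.253, 0.967, -0.001], [0.002, -0.0, -1.0]]
ft_force: [-0.6, 0.2, 0.8]
grip_width: 0.0939
grip_force: 0.0
```

Emit:
{"method": "step_arm", "body": {
  "jaw": [1,1,1,1,1],
  "travel": [
    [0,0,2],
    [0,0,4],
    [0,0,6],
    [0,0,7],
    [0,0,7.4]
  ],
  "spin": [0,0,0,0,0]
}}

```text
clock: 2.7
tcp_pos: [0.5601, 0.181, 0.0313]
tool_rot: [[-0.968, -0.253, -0.0], [-0.253, 0.968, -0.0], [0.0, -0.0, -1.0]]
ft_force: [-0.2, 0.2, 0.6]
grip_width: 0.0939
grip_force: 0.0
```

Emit:
{"method": "step_arm", "body": {
  "jaw": [0.8,0.5,0.4,0.3,0.2],
  "travel": [
    [0,0,0],
    [0,0,0],
    [0,0,0],
    [0,0,0],
    [0,0,0]
  ],
  "spin": [0,0,0,0,0]
}}

```text
clock: 3.2
tcp_pos: [0.5605, 0.1811, 0.032]
tool_rot: [[-0.968, -0.253, 0.001], [-0.253, 0.968, 0.0], [-0.001, 0.0, -1.0]]
ft_force: [-0.6, 1.5, 5.4]
grip_width: 0.0624
grip_force: 29.8
```

Emit:
{"method": "step_arm", "body": {
  "jaw": [0.1,0,0,0,0],
  "travel": [
    [0,0,0],
    [0,0,0],
    [0,0,0],
    [0,0,0],
    [0,0,0]
  ],
  "spin": [0,0,0,0,0]
}}

```text
clock: 3.7
tcp_pos: [0.5605, 0.1811, 0.032]
tool_rot: [[-0.968, -0.253, 0.001], [-0.253, 0.968, 0.0], [-0.001, 0.0, -1.0]]
ft_force: [-1.2, 0.1, 7.1]
grip_width: 0.062
grip_force: 29.8
```

The grip width reads 62 mm, so it holds the jar body squarely. Lifting.

Emit:
{"method": "step_arm", "body": {
  "jaw": [0,0,0,0,0],
  "travel": [
    [0,0,-1],
    [0,0,-4],
    [0,0,-7],
    [0,0,-10],
    [0,0,-12.5]
  ],
  "spin": [0,0,0,0,0]
}}

```text
clock: 4.2
tcp_pos: [0.5601, 0.1805, 0.1585]
tool_rot: [[-0.968, -0.252, 0.001], [-0.252, 0.968, -0.0], [-0.0, -0.0, -1.0]]
ft_force: [0.3, 0.3, -4.4]
grip_width: 0.0625
grip_force: 29.7
```

```bash
python3 -c "
from h import *;from cell import state
s=state();print(s['grip_width'],s['ft_force'],togo(s,[.5078,-.2023,.155],np.radians(67.9)))"
```

```text
0.06250080666316703 [ 0.26306024  0.28376034 -4.36694937] (array([ 14.72, -35.73,   0.35]), np.float64(0.641))
```

Emit:
{"method": "step_arm", "body": {
  "jaw": [0,0,0,0,0],
  "travel": [
    [0.8,-2,0],
    [2.3,-5.5,0],
    [3.9,-9.5,0],
    [5.6,-13.5,0],
    [7.2,-17.5,0]
  ],
  "spin": [0.05,0.12,0.2,0.3,0.4]
}}

```text
clock: 4.7
tcp_pos: [0.5334, -0.009, 0.1563]
tool_rot: [[-0.989, 0.15, -0.001], [0.15, 0.989, -0.0], [0.001, -0.0, -1.0]]
ft_force: [0.9, -0.2, -4.2]
grip_width: 0.0623
grip_force: 29.7
```

```bash
python3 -c "
from h import *;from cell import state
s=state();print(s['grip_width'],s['ft_force'],togo(s,[.5078,-.2023,.155],np.radians(67.9)))"
```

```text
0.06229984188571074 [ 0.8719807  -0.21658193 -4.17859447] (array([ -0.36, -19.5 ,   0.14]), np.float64(0.236))
```

Emit:
{"method": "step_arm", "body": {
  "jaw": [0,0,0,0,0],
  "travel": [
    [0,-4,0],
    [0,-8,0],
    [-0.2,-12,0],
    [-0.3,-16,0],
    [-0.4,-18.5,0]
  ],
  "spin": [0.05,0.1,0.15,0.2,0.236]
}}

```text
clock: 5.2
tcp_pos: [0.5102, -0.1939, 0.1565]
tool_rot: [[-0.926, 0.377, -0.001], [0.377, 0.926, -0.001], [0.0, -0.001, -1.0]]
ft_force: [1.1, -0.2, -3.8]
grip_width: 0.062
grip_force: 29.7
```

Emit:
{"method": "step_arm", "body": {
  "jaw": [0,0,0,0,0],
  "travel": [
    [0,0,2],
    [0,0,4],
    [0,0,5],
    [0,0,5.5],
    [0,0,5.5]
  ],
  "spin": [0,0,0,0,0]
}}

```text
clock: 5.7
tcp_pos: [0.5117, -0.1904, 0.1013]
tool_rot: [[-0.928, 0.372, -0.001], [0.372, 0.928, -0.0], [0.001, -0.0, -1.0]]
ft_force: [0.0, -1.0, -4.0]
grip_width: 0.062
grip_force: 29.7
```

```bash
python3 look.py 2 "((416,255),(360,280))"; python3 -c "
from h import *;from cell import state
print(togo(state(),[.5078,-.2023,.1],np.radians(67.9)))"
```

```text
[ -2.18632028  24.64311296  24.0743986  109.65721712 -13.16277574
  48.33261329  96.92515301] [ 0.51227788 -0.19046352  0.10215103] [0.37169505 0.92835488] [-0.64434537  0.35581966 -4.13517235]
(array([-0.02, -1.27,  0.22]), np.float64(0.005))
```

View pics/2.png

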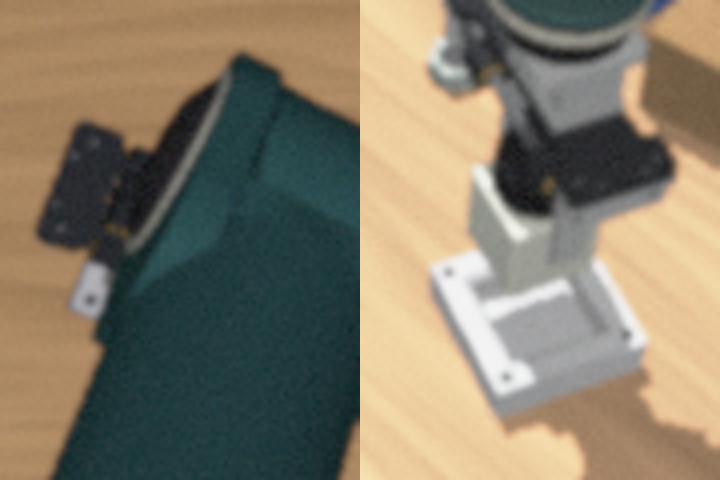

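The side view shows the jar upright in the fingers. Its lower front corner is at about (352,291), behind the pocket, and its faces are parallel to the block's walls. It still needs -12.7 mm along tool y.

Emit:
{"method": "step_arm", "body": {
  "jaw": [0,0,0,0,0],
  "travel": [
    [0,-0.7,0.2],
    [0,-1.2,0.8],
    [0,-1.2,1.8],
    [0,-1.2,2.4],
    [0,-1.2,2.4]
  ],
  "spin": [0,0,0,0,0]
}}

```text
clock: 6.3
tcp_pos: [0.5069, -0.2012, 0.0763]
tool_rot: [[-0.928, 0.372, -0.002], [0.372, 0.928, 0.0], [0.002, -0.0, -1.0]]
ft_force: [0.7, -1.4, -3.3]
grip_width: 0.0622
grip_force: 29.7
```

```bash
python3 look.py 3 "((416,255),(360,280))"; python3 -c "
from h import *;from cell import state
print(togo(state(),[.5078,-.2023,.1],np.radians(67.9)))
d=pickle.load(open('pics/side3.pkl','rb'))
cv2.imwrite('pics/3.png',cv2.resize(d['color'][230:340,310:410],(800,600)if 0 else (545,600),interpolation=cv2.INTER_CUBIC)[:,:,::-1])
f=240/np.tan(np.radians(d['vertical_fov']/2))
def proj(p):
    c=d['T'][:3,:3].T@(np.array(p)-d['T'][:3,3]);return np.round([d['cx']+f*c[0]/-c[2],d['cy']-f*c[1]/-c[2]],1)
s=state();R=s['tool_rot'];t=s['tcp_pos']
print('expected jar bottom corners',[proj(t+R@[a,b,.032]) for a in(-.031,.031) for b in(-.031,.031)])
"
```

```text
[ -0.28902157  26.77661154  23.37577123 110.5196198  -14.48075568
  45.57721797  99.25274448] [ 0.50749991 -0.20139553  0.07728248] [0.3715369  0.92841817] [ 0.30031443  0.63228954 -3.69976297]
(array([-0.06, -0.07, -2.27]), np.float64(0.005))
expected jar bottom corners [array([375. , 296.7]), array([364.2, 278.3]), array([352.9, 304.3]), array([342.5, 285.5])]
```

View pics/3.png

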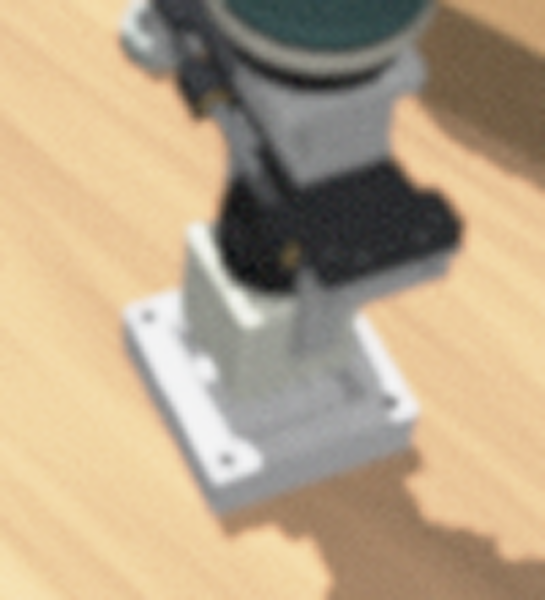

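The side view shows the jar directly over the pocket. Its front lower corner is at (354,304), against (353,304) expected. Descending gently.

Emit:
{"method": "step_arm", "body": {
  "jaw": [0,0,0,0,0],
  "travel": [
    [-0.06,-0.1,0.3],
    [-0.06,-0.1,0.7],
    [-0.06,-0.1,1.1],
    [-0.06,-0.1,1.5],
    [-0.06,-0.1,1.8]
  ],
  "spin": [0,0,0,0,0]
}}

```text
clock: 6.9
tcp_pos: [0.508, -0.2036, 0.0603]
tool_rot: [[-0.928, 0.372, 0.001], [0.372, 0.928, -0.001], [-0.001, -0.0, -1.0]]
ft_force: [-11.6, -3.6, 35.4]
grip_width: 0.0622
grip_force: 30.1
```

Emit:
{"method": "step_arm", "body": {
  "jaw": [0,0,0,0,0],
  "travel": [
    [0,0,0.3],
    [0,0,0.6],
    [0,0,0.9],
    [0,0,1.2],
    [0,0,1.3]
  ],
  "spin": [0,0,0,0,0]
}}

```text
clock: 7.4
tcp_pos: [0.5096, -0.2068, 0.0495]
tool_rot: [[-0.927, 0.374, 0.006], [0.374, 0.927, -0.004], [-0.007, -0.002, -1.0]]
ft_force: [-11.3, -13.4, 44.9]
grip_width: 0.0649
grip_force: 30.7
```

Contact came early with some slip, and the grip width changed. I'll back off a little and look.

Emit:
{"method": "step_arm", "body": {
  "jaw": [0,0,0,0,0],
  "travel": [
    [0,0,-0.5],
    [0,0,-1],
    [0,0,-1.6],
    [0,0,-2.2],
    [0,0,-2.2]
  ],
  "spin": [0,0,0,0,0]
}}

```text
clock: 7.9
tcp_pos: [0.5081, -0.2025, 0.0691]
tool_rot: [[-0.929, 0.371, 0.001], [0.371, 0.929, -0.0], [-0.001, 0.0, -1.0]]
ft_force: [-0.1, -0.3, -4.7]
grip_width: 0.0636
grip_force: 29.4
```

```bash
python3 look.py 4 "((416,255),(360,280))"; python3 -c "
from h import *
d=pickle.load(open('pics/side4.pkl','rb'))
cv2.imwrite('pics/4.png',cv2.resize(d['color'][230:340,310:410],(545,600),interpolation=cv2.INTER_CUBIC)[:,:,::-1])
from cell import state
s=state();R=s['tool_rot'];t=s['tcp_pos'];f=240/np.tan(np.radians(d['vertical_fov']/2))
def proj(p):
    c=d['T'][:3,:3].T@(np.array(p)-d['T'][:3,3]);u=np.array([d['cx']+f*c[0]/-c[2],d['cy']-f*c[1]/-c[2]]);return np.round((u-[310,230])*5.45)
print(s['grip_width'],'crop px: bottom',[proj(t+R@[a,b,.032]) for a in(-.031,.031) for b in(-.031,.031)],'shoulder',[proj(t+R@[a,b,-.034]) for a in(-.031,.031) for b in(-.031,.031)])
"
```

```text
[ 1.10081389e-01  2.75962183e+01  2.30545795e+01  1.10714057e+02
 -1.49785120e+01  4.45899424e+01  9.97592762e+01] [ 0.50772935 -0.20246948  0.06844877] [0.37142856 0.92846154] [-0.16428468 -0.35399983 -4.66234923]
0.06326263773672247 crop px: bottom [array([354., 375.]), array([296., 275.]), array([234., 417.]), array([178., 315.])] shoulder [array([370., 292.]), array([308., 190.]), array([245., 334.]), array([187., 230.])]
```

View pics/4.png

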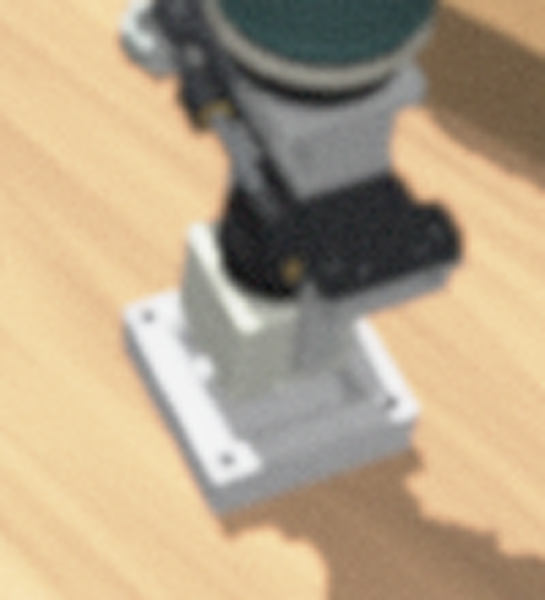

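The jar slid about 10 mm up in the fingers and sits on the lip, still upright. The outer-contour centre was biased by the visible side face. The four bolt holes are symmetric about the pocket, so I'll refine the centre from them. In the top view they are at (406,237.5), (438.5,250.5), (393.5,270) and (426,282.5). In the side view they are at (337,288), (367,278), (382,303.5) and (351.5,314.3).

Run:
```python
from h import *
from cell import state
np.set_printoptions(precision=4,suppress=True)
D={n:pickle.load(open(f"pics/{n}0.pkl","rb")) for n in("top","side")}
H={"top":[(406,237.5),(438.5,250.5),(426,282.5),(393.5,270)],"side":[(367,278),(382,303.5),(351.5,314.3),(337,288)]}
C={}
for n,d in D.items():
    g=cv2.cvtColor(d["color"],cv2.COLOR_RGB2GRAY).astype(float); px=[]
    for u,v in H[n]:
        u0,v0=int(round(u)),int(round(v)); w=g[v0-3:v0+4,u0-3:u0+4]; w=np.clip(np.median(w)-10-w,0,None); yy,xx=np.mgrid[-3:4,-3:4]
        px.append((u0+(w*xx).sum()/w.sum(),v0+(w*yy).sum()/w.sum()))
    C[n]=np.mean(px,0); q=np.array([plane(d,p,.03) for p in px]); print(n,np.round(px,1).tolist(),q.mean(0),[np.linalg.norm(q[i]-q[i-1]) for i in range(4)],[np.degrees(np.arctan2(*(q[i]-q[i-1])[1::-1]))%90 for i in range(4)])
print("tri",tri(ray(D["top"],C["top"]),ray(D["side"],C["side"])))
# jar shoulder corners, in side4
d=pickle.load(open("pics/side4.pkl","rb")); s=state(); R=s["tool_rot"]; t=s["tcp_pos"]
for nm,(a,b) in {"front":(245,330),"left":(190,228)}.items():
    for z in(.066+.037,.066+.047): print(nm,z,"tool frame mm",(R.T@(plane(d,(310+a/5.45,230+b/5.45),z)-t))*1000)
```

```text
top [[405.4, 237.5], [438.4, 250.5], [426.0, 282.5], [393.0, 269.7]] [ 0.5073 -0.2035  0.03  ] [np.float64(0.08635908779663191), np.float64(0.08774906926447318), np.float64(0.08561930609216772), np.float64(0.0873358214372724)] [np.float64(68.22389838927418), np.float64(67.86656053042199), np.float64(67.94835363041435), np.float64(68.35084796993887)]
side [[367.0, 277.3], [382.8, 305.3], [352.3, 315.0], [335.9, 288.5]] [ 0.506  -0.2073  0.03  ] [np.float64(0.0910202120314588), np.float64(0.09407868427067369), np.float64(0.08446134469104503), np.float64(0.08921695758148743)] [np.float64(69.68398124711894), np.float64(67.09193885707765), np.float64(66.42683846766303), np.float64(71.25159235039527)]
tri (array([ 0.508 , -0.205 ,  0.0242]), np.float64(0.0017618145647371078))
front 0.10300000000000001 tool frame mm [ 30.3785 -29.4307 -34.5524]
front 0.113 tool frame mm [ 34.1391 -35.5382 -44.5527]
left 0.10300000000000001 tool frame mm [ 29.2756  31.2313 -34.5502]
left 0.113 tool frame mm [ 33.046   24.5847 -44.5504]
```

The hole centre from both views is (0.508, -0.205), and the push direction agrees with this. I'll shift -0.14 and -0.27 cm in tool x and y and try again in small steps.

Emit:
{"method": "step_arm", "body": {
  "jaw": [0,0,0,0,0],
  "travel": [
    [-0.14,-0.27,0],
    [-0.14,-0.27,0.1],
    [-0.14,-0.27,0.4],
    [-0.14,-0.27,0.7],
    [-0.14,-0.27,0.9]
  ],
  "spin": [0,0,0,0,0]
}}

```text
clock: 8.5
tcp_pos: [0.5078, -0.2056, 0.059]
tool_rot: [[-0.928, 0.372, -0.001], [0.372, 0.928, 0.0], [0.0, -0.0, -1.0]]
ft_force: [0.2, -0.7, -4.1]
grip_width: 0.0637
grip_force: 29.4
```

Emit:
{"method": "step_arm", "body": {
  "jaw": [0,0,0,0,0],
  "travel": [
    [0,0,0.1],
    [0,0,0.2],
    [0,0,0.3],
    [0,0,0.4],
    [0,0,0.4]
  ],
  "spin": [0,0,0,0,0]
}}

```text
clock: 9.0
tcp_pos: [0.508, -0.2057, 0.0554]
tool_rot: [[-0.928, 0.372, -0.0], [0.372, 0.928, -0.0], [0.0, -0.0, -1.0]]
ft_force: [0.2, 0.2, -4.1]
grip_width: 0.0635
grip_force: 29.4
```

Emit:
{"method": "step_arm", "body": {
  "jaw": [0,0,0,0,0],
  "travel": [
    [0,0,0.15],
    [0,0,0.3],
    [0,0,0.45],
    [0,0,0.6],
    [0,0,0.6]
  ],
  "spin": [0,0,0,0,0]
}}

```text
clock: 9.5
tcp_pos: [0.5083, -0.2061, 0.0494]
tool_rot: [[-0.928, 0.372, 0.001], [0.372, 0.928, -0.001], [-0.001, -0.0, -1.0]]
ft_force: [2.2, -1.8, -5.3]
grip_width: 0.0633
grip_force: 29.4
```

Emit:
{"method": "step_arm", "body": {
  "jaw": [0,0,0,0,0],
  "travel": [
    [0,0,0.1],
    [0,0,0.2],
    [0,0,0.3],
    [0,0,0.4],
    [0,0,0.4]
  ],
  "spin": [0,0,0,0,0]
}}

```text
clock: 10.0
tcp_pos: [0.5083, -0.2061, 0.0456]
tool_rot: [[-0.928, 0.372, 0.001], [0.372, 0.928, -0.001], [-0.001, -0.0, -1.0]]
ft_force: [4.0, -4.1, -2.6]
grip_width: 0.0633
grip_force: 29.4
```

Emit:
{"method": "step_arm", "body": {
  "jaw": [0,0,0,0,0],
  "travel": [
    [-0.1,-0.05,0.1],
    [-0.1,-0.05,0.25],
    [-0.1,-0.05,0.4],
    [-0.1,-0.05,0.5],
    [-0.1,-0.05,0.5]
  ],
  "spin": [0,0,0,0,0]
}}

```text
clock: 10.5
tcp_pos: [0.5085, -0.2063, 0.0402]
tool_rot: [[-0.928, 0.372, -0.001], [0.372, 0.928, 0.0], [0.001, 0.0, -1.0]]
ft_force: [0.5, -0.5, -5.1]
grip_width: 0.0637
grip_force: 29.4
```

Emit:
{"method": "step_arm", "body": {
  "jaw": [0,0,0,0,0],
  "travel": [
    [0,0,0.15],
    [0,0,0.3],
    [0,0,0.4],
    [0,0,0.5],
    [0,0,0.5]
  ],
  "spin": [0,0,0,0,0]
}}

```text
clock: 11.0
tcp_pos: [0.5086, -0.2065, 0.0353]
tool_rot: [[-0.928, 0.372, -0.0], [0.372, 0.928, 0.0], [0.0, -0.0, -1.0]]
ft_force: [-0.4, -0.0, -3.4]
grip_width: 0.0634
grip_force: 29.5
```

The jar hangs freely in the pocket with no side load. Releasing it a few mm above the floor.

Emit:
{"method": "step_arm", "body": {
  "jaw": [0.7,0.72,0.75,0.8,1],
  "travel": [
    [0,0,0],
    [0,0,0],
    [0,0,0],
    [0,0,0],
    [0,0,0]
  ],
  "spin": [0,0,0,0,0]
}}

```text
clock: 11.5
tcp_pos: [0.5088, -0.2066, 0.0356]
tool_rot: [[-0.928, 0.372, 0.0], [0.372, 0.928, -0.0], [-0.0, -0.0, -1.0]]
ft_force: [-0.2, -0.1, 0.0]
grip_width: 0.0802
grip_force: 0.0
```

Emit:
{"method": "step_arm", "body": {
  "jaw": [1,1,1,1,1],
  "travel": [
    [0,0,-2],
    [0,0,-5],
    [0,0,-8],
    [0,0,-11],
    [0,0,-11]
  ],
  "spin": [0,0,0,0,0]
}}

```text
clock: 12.0
tcp_pos: [0.5105, -0.2073, 0.1491]
tool_rot: [[-0.928, 0.372, 0.005], [0.372, 0.928, -0.001], [-0.005, 0.001, -1.0]]
ft_force: [0.8, -0.8, -0.3]
grip_width: 0.0936
grip_force: 0.0
```

```bash
python3 look.py 5 "((416,255),(360,280))"; python3 -c "
from h import *
d=pickle.load(open('pics/side5.pkl','rb'))
cv2.imwrite('pics/5.png',cv2.resize(d['color'][230:340,310:410],(545,600),interpolation=cv2.INTER_CUBIC)[:,:,::-1])"
```

```text
[ -1.85556633  21.475897    25.5973716  107.45398163 -11.37462595
  53.49300214  97.18076045] [ 0.50899867 -0.20642558  0.14579175] [0.37146545 0.92844671] [-0.19896042  0.02645353 -0.92926271]
```

View pics/5.png

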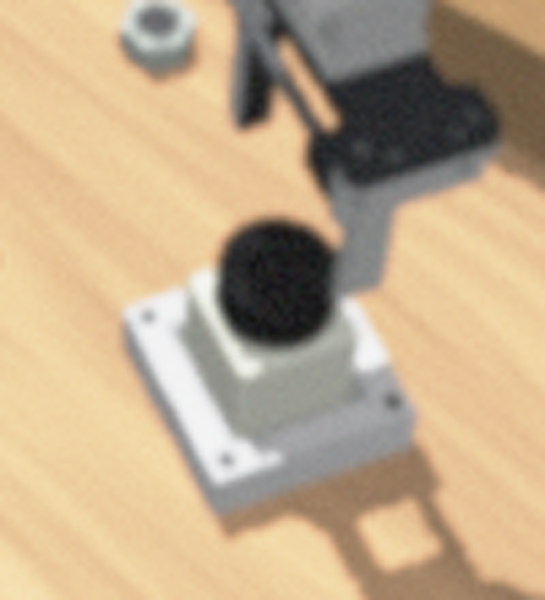

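The side view shows the jar upright in the pocket with its cap at (360,281). About 44 mm of body stands above the block, which matches fully seated. Next I'll wind the wrist back 2 rad before gripping the cap.

Emit:
{"method": "step_arm", "body": {
  "jaw": [1,1,1,1,1],
  "travel": [
    [0,0,0],
    [0,0,0],
    [0,0,0],
    [0,0,0],
    [0,0,0]
  ],
  "spin": [0.14,0.28,0.42,0.56,0.7]
}}

```text
clock: 12.6
tcp_pos: [0.5082, -0.2064, 0.1443]
tool_rot: [[-0.466, 0.885, -0.002], [0.885, 0.466, 0.0], [0.001, -0.002, -1.0]]
ft_force: [0.2, 0.6, -0.3]
grip_width: 0.0936
grip_force: 0.0
```

Emit:
{"method": "step_arm", "body": {
  "jaw": [1,1,1,1,1],
  "travel": [
    [0,0,0],
    [0,0,0],
    [0,0,0],
    [0,0,0],
    [0,0,0]
  ],
  "spin": [0.14,0.28,0.42,0.56,0.7]
}}

```text
clock: 13.1
tcp_pos: [0.5082, -0.2064, 0.1443]
tool_rot: [[0.214, 0.977, -0.002], [0.977, -0.214, -0.0], [-0.0, -0.002, -1.0]]
ft_force: [-0.0, 0.6, -0.6]
grip_width: 0.0941
grip_force: 0.0
```

Emit:
{"method": "step_arm", "body": {
  "jaw": [1,1,1,1,1],
  "travel": [
    [0,0,0],
    [0,0,0],
    [0,0,0],
    [0,0,0],
    [0,0,0]
  ],
  "spin": [0.14,0.28,0.42,0.56,0.6]
}}

```text
clock: 13.6
tcp_pos: [0.5082, -0.2064, 0.1443]
tool_rot: [[0.728, 0.685, -0.002], [0.685, -0.728, -0.001], [-0.002, -0.001, -1.0]]
ft_force: [0.2, -0.5, 0.2]
grip_width: 0.0938
grip_force: 0.0
```

```bash
python3 look.py 6 "((416,255),(360,280))"
python3 - <<'E'
from h import *
from cell import state
d=pickle.load(open('pics/side6.pkl','rb'));h=cv2.cvtColor(d["color"],cv2.COLOR_RGB2HSV)
print(togo(state(),[.5085,-.206,.079],np.radians(-46)))
E
```

```text
[-20.9777455   28.17638109  51.62494511 108.05201727 -26.23291023
  56.56663545  -4.12685059] [ 0.50822687 -0.20635625  0.14437296] [ 0.68913138 -0.7246358 ] [-0.24202786  0.26981575  0.4591296 ]
(array([ 0.06, -0.  ,  6.54]), np.float64(-0.008))
```

View pics/6.png

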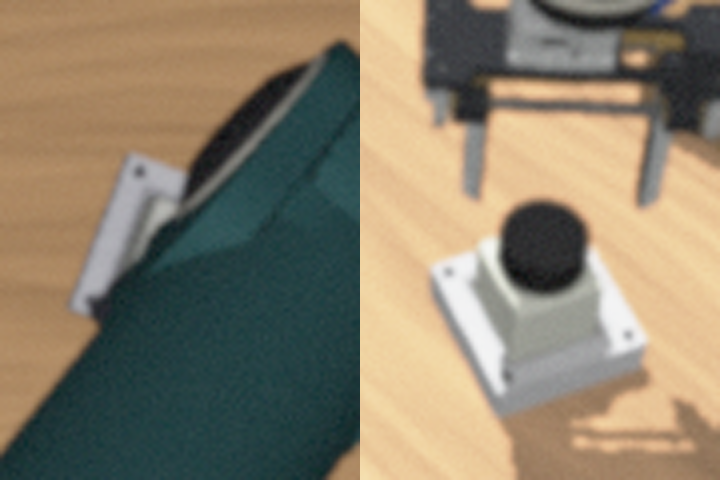

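The side view shows the jar seated and upright, its cap at (361,282), and the open fingers straddling it. Descending onto the cap.

Emit:
{"method": "step_arm", "body": {
  "jaw": [1,1,1,1,1],
  "travel": [
    [0,0,2],
    [0,0,4],
    [0,0,5.5],
    [0,0,6.3],
    [0,0,6.5]
  ],
  "spin": [0,0,0,0,0]
}}

```text
clock: 14.2
tcp_pos: [0.5083, -0.2066, 0.0797]
tool_rot: [[0.724, 0.69, -0.001], [0.69, -0.724, -0.0], [-0.001, -0.001, -1.0]]
ft_force: [-0.3, 1.3, 0.6]
grip_width: 0.0941
grip_force: 0.0
```

Emit:
{"method": "step_arm", "body": {
  "jaw": [0.8,0.6,0.4,0.2,0],
  "travel": [
    [0,0,0],
    [0,0,0],
    [0,0,0],
    [0,0,0],
    [0,0,0]
  ],
  "spin": [0,0,0,0,0]
}}

```text
clock: 14.7
tcp_pos: [0.5085, -0.206, 0.0806]
tool_rot: [[0.724, 0.69, -0.0], [0.69, -0.724, 0.001], [0.0, -0.001, -1.0]]
ft_force: [-3.7, 3.8, 3.9]
grip_width: 0.0574
grip_force: 2.6
```

Emit:
{"method": "step_arm", "body": {
  "jaw": [0,0,0,0,0],
  "travel": [
    [0,0,0],
    [0,0,0],
    [0,0,0],
    [0,0,0],
    [0,0,0]
  ],
  "spin": [0,0,0,0,0]
}}

```text
clock: 15.2
tcp_pos: [0.5087, -0.2064, 0.0805]
tool_rot: [[0.724, 0.69, -0.0], [0.69, -0.724, 0.0], [0.0, -0.0, -1.0]]
ft_force: [-2.3, 3.7, 5.7]
grip_width: 0.0564
grip_force: 30.0
```

```bash
python3 -c "
from cell import state
s=state();print(s['joint_positions'],s['tcp_pos'],s['ft_force'],s['wrist_torque'],s['grip_width'])"
```

```text
[-17.22366915  33.1124003   47.11872417 110.53311899 -31.47264844
  50.0875702   -0.12481604] [ 0.50867553 -0.20635711  0.08052258] [-2.292021    3.72987221  5.73137845] [ 1.02804015  1.03967351 -0.04063987] 0.056412930307121495
```

Grip width is 56.4 mm, so the fingers are on opposite flats. I'll press down lightly and start unscrewing. Anticlockwise is negative spin, with about 0.36 cm of climb per rad.

Emit:
{"method": "step_arm", "body": {
  "jaw": [0,0,0,0,0],
  "travel": [
    [0,0,0.1],
    [0,0,0.1],
    [0,0,0.05],
    [0,0,0],
    [0,0,-0.05]
  ],
  "spin": [0,-0.12,-0.24,-0.37,-0.5]
}}

```text
clock: 15.7
tcp_pos: [0.5088, -0.2065, 0.0812]
tool_rot: [[0.3, 0.954, 0.0], [0.954, -0.3, 0.0], [0.0, 0.0, -1.0]]
ft_force: [-2.7, 2.2, 1.4]
grip_width: 0.0561
grip_force: 29.9
```

```bash
cat > st.py <<'E'
from cell import state
import numpy as np
s=state();R=s['tool_rot'];print(s['joint_positions'].round(1),s['tcp_pos'].round(4),s['ft_force'].round(1),s['wrist_torque'].round(2),round(s['grip_width'],4),'yaw_y',np.degrees(np.arctan2(R[1,1],R[0,1])).round(1))
E
python3 st.py
```

```text
[-12.3  30.5  40.  110.4 -25.9  48.4  24. ] [ 0.5088 -0.2065  0.0812] [-2.7  2.2  1.4] [ 0.58  0.8  -0.09] 0.0561 yaw_y -17.5
```

Emit:
{"method": "step_arm", "body": {
  "jaw": [0,0,0,0,0],
  "travel": [
    [0,0,-0.03],
    [0,0,-0.08],
    [0,0,-0.13],
    [0,0,-0.18],
    [0,0,-0.23]
  ],
  "spin": [-0.14,-0.28,-0.42,-0.56,-0.7]
}}

```text
clock: 16.2
tcp_pos: [0.5086, -0.2066, 0.0832]
tool_rot: [[-0.385, 0.923, -0.0], [0.923, 0.385, -0.0], [-0.0, -0.0, -1.0]]
ft_force: [-1.9, 2.4, -1.1]
grip_width: 0.0564
grip_force: 29.9
```

```bash
python3 st.py
```

```text
[ -5.1  27.7  30.3 110.1 -18.7  47.   57.9] [ 0.5086 -0.2066  0.0832] [-1.9  2.4 -1.1] [ 0.55  0.45 -0.04] 0.0564 yaw_y 22.7
```

Emit:
{"method": "step_arm", "body": {
  "jaw": [0,0,0,0,0],
  "travel": [
    [0,0,-0.05],
    [0,0,-0.1],
    [0,0,-0.15],
    [0,0,-0.2],
    [0,0,-0.25]
  ],
  "spin": [-0.14,-0.28,-0.42,-0.56,-0.7]
}}

```text
clock: 16.7
tcp_pos: [0.5086, -0.2064, 0.0856]
tool_rot: [[-0.889, 0.458, -0.0], [0.458, 0.889, 0.0], [0.0, -0.0, -1.0]]
ft_force: [-2.3, 2.8, -0.7]
grip_width: 0.0565
grip_force: 29.9
```

```bash
python3 st.py
```

```text
[  2.3  25.9  20.7 109.8 -12.3  46.5  92.4] [ 0.5086 -0.2064  0.0856] [-2.3  2.8 -0.7] [ 0.7   0.58 -0.08] 0.0565 yaw_y 62.8
```

Emit:
{"method": "step_arm", "body": {
  "jaw": [0,0,0,0,0],
  "travel": [
    [0,0,-0.05],
    [0,0,-0.1],
    [0,0,-0.15],
    [0,0,-0.2],
    [0,0,-0.25]
  ],
  "spin": [-0.14,-0.28,-0.42,-0.56,-0.7]
}}

```text
clock: 17.2
tcp_pos: [0.5084, -0.2063, 0.0881]
tool_rot: [[-0.975, -0.223, -0.001], [-0.223, 0.975, 0.0], [0.001, 0.001, -1.0]]
ft_force: [-3.7, 3.4, 0.2]
grip_width: 0.0562
grip_force: 29.9
```

```bash
python3 st.py
```

```text
[  9.6  24.8  11.5 109.5  -6.6  46.4 127.5] [ 0.5084 -0.2063  0.0881] [-3.7  3.4  0.2] [ 0.98  0.76 -0.08] 0.0562 yaw_y 102.9
```

Emit:
{"method": "step_arm", "body": {
  "jaw": [0,0,0,0,0],
  "travel": [
    [0,0,-0.02],
    [0,0,-0.03],
    [0,0,-0.1],
    [0,0,-0.2],
    [0,0,-0.3]
  ],
  "spin": [-0.08,-0.08,-0.08,-0.08,-0.08]
}}

```text
clock: 17.7
tcp_pos: [0.5089, -0.2067, 0.0914]
tool_rot: [[-0.956, -0.294, 0.0], [-0.294, 0.956, -0.0], [-0.0, -0.001, -1.0]]
ft_force: [-0.1, 1.3, -1.0]
grip_width: 0.0564
grip_force: 29.9
```

```bash
python3 st.py
```

```text
[ 10.3  24.5  10.6 109.3  -6.   46.7 131.2] [ 0.5089 -0.2067  0.0914] [-0.1  1.3 -1. ] [0.32 0.22 0.02] 0.0564 yaw_y 107.1
```

The cap is free: only about 1 N hangs on the wrist, against 4.4 N with the jar. Lifting straight up.

Emit:
{"method": "step_arm", "body": {
  "jaw": [0,0,0,0,0],
  "travel": [
    [0,0,-0.3],
    [0,0,-0.6],
    [0,0,-0.9],
    [0,0,-1.2],
    [0,0,-1.5]
  ],
  "spin": [0,0,0,0,0]
}}

```text
clock: 18.2
tcp_pos: [0.5089, -0.2067, 0.1067]
tool_rot: [[-0.956, -0.295, 0.0], [-0.295, 0.956, -0.0], [-0.0, -0.0, -1.0]]
ft_force: [0.4, -1.0, -0.1]
grip_width: 0.0562
grip_force: 29.9
```

Emit:
{"method": "step_arm", "body": {
  "jaw": [0,0,0,0,0],
  "travel": [
    [0,0,-0.4],
    [0,0,-0.8],
    [0,0,-1.1],
    [0,0,-1.2],
    [0,0,-1.2]
  ],
  "spin": [0,0,0,0,0]
}}

```text
clock: 18.7
tcp_pos: [0.5088, -0.2066, 0.1184]
tool_rot: [[-0.956, -0.295, 0.0], [-0.295, 0.956, -0.0], [-0.0, -0.0, -1.0]]
ft_force: [0.4, -0.2, 0.2]
grip_width: 0.0563
grip_force: 29.9
```

```bash
python3 st.py; python3 look.py 7 "((416,255),(360,280))"; python3 -c "
from h import *
d=pickle.load(open('pics/side7.pkl','rb'))
cv2.imwrite('pics/7.png',cv2.resize(d['color'][230:340,310:410],(545,600),interpolation=cv2.INTER_CUBIC)[:,:,::-1])"
```

```text
[ 10.   22.3  10.9 108.3  -5.4  49.9 130.8] [ 0.5088 -0.2066  0.1184] [ 0.4 -0.2  0.2] [ 0.04 -0.02 -0.02] 0.0563 yaw_y 107.1
[  9.99638563  22.30839999  10.93079616 108.28271506  -5.39662174
  49.90666222 130.75208146] [ 0.50871103 -0.20647934  0.11820108] [-0.29476308  0.95557037] [ 0.2582244  -0.56513799 -0.40063549]
```

View pics/7.png

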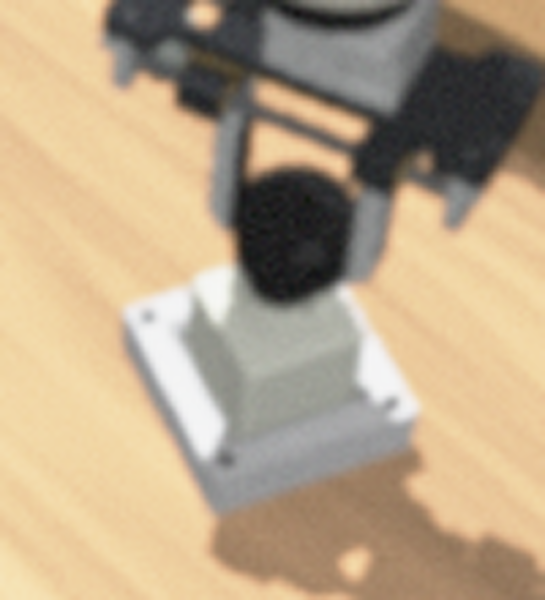

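The side view shows the cap level in the fingers at (364,273), about 20 mm above the rim by the measured rise. The jar is still seated, with its front corner meeting the block at (355,309) as before. Handing in.

```bash
python3 -c "
from cell import *
print(sign_off())"
```

```text
the job is handed in; nothing more can be done
None
```

I handed the job in at about 19 s: the jar looked fully seated in the block, and the unscrewed cap was held level about 20 mm above the open rim; `sign_off` gave no verdict.

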